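# Load the morning's culture bottles into their colour-coded carriers

## Robot

A 6-joint arm with a two-finger parallel gripper is mounted at the origin on the work surface. World frame = base frame: x ahead of the robot, y to its left, z up, the work surface at z = 0. Lengths are in mm, angles in rad, forces in N, time in s.
With the tool pointing down it reaches from about 350 to 975 mm from the base axis. Payload 7.1 kg.
Tool frame: the origin (TCP) lies on the centre line of the jaws, within the pads' length; the fingertips stand 8 mm ahead of it and the grasp point (between the pads) lies 11 mm behind it; z points along the fingers, y is the line along which they close (so a half turn about z gives the same grasp; the last joint's range is limited). The gripper opens to 88 mm and grips with 3 to 60 N. Pads are 20 mm wide; open, the fingers measure 115 mm over their backs; the gripper's body (75 mm by 178 mm) begins 61 mm behind the grasp point.
Start: joints at [-0.019, 0.423, 1.63, -0, 1.089, -0.019], TCP at [624.984, 0.026, 230.675] pointing down, gripper open.
Joint ranges: [-3, 3], [-0.9, 2.11], [0.09, 2.58], [-1.31, 4.45], [0.11, 2.69], [-2.54, 2.54]. Speed limits (rad/s): [2.39, 2.39, 3.01, 3.14, 3.14, 3.14].

## Interface

Orientations are given as a 3x3 rotation matrix whose columns are the frame's x, y, z axes.
In Python, from cell import ctrl gives the robot as it stands.
- The arm moves only by the tool inch_along, called by a JSON object that holds its "fn" and its "kwargs", one argument or row to a line. Schema: {"type":"object","properties":{"rows":{"type":"array","items":{"type":"array","items":{"type":"array","items":{"type":"number"},"minItems":5,"maxItems":5},"minItems":1,"maxItems":5},"minItems":1,"maxItems":1},"squeeze":{"type":"number"},"only":{"type":"string"},"quiet":{"type":"boolean"},"lines":{"type":"string"}},"required":["rows"],"additionalProperties":false}. rows is a list that holds a single list of rows (three levels of brackets), with 1 to 5 rows, each of 5 numbers: the opening from 0.0 (shut) to 1.0 (fully open), then dx, dy, dz in mm, then a turn about the tool's z in rad; each row is the pose to reach, as a shift and turn from the pose commanded when the call began, along the tool's axes at that moment; what a row does not reach only later rows make up. A row lasts 1/12 s, in which the tool goes at most 41.7 mm and 0.125 rad, less where a joint would pass 70% of its speed; a pose out of reach is approached as far as the arm can. The fingers move at their own pace and stop on an object; squeeze is the grip in N (left out, the last holds). Time passes only in rows, so rows that do not move let the fingers close. The tool returns the time, the measured TCP pose, the force, the opening and the grip force at its end. only (a regular expression) keeps the lines of the reply that match it, lines (a string "A,B") keeps lines A to B, and quiet returns only ok. Input that does not fit is refused with a message, and nothing moves.
- ctrl.state(): the state, without advancing time (a new reading comes with each control period).
- ctrl.capture(name): name is "scene" or "side" or "wrist"; returns (picture, depth): 384x512x3 uint8, red, green, blue; 384x512 float32, mm along the optical axis (not along the pixel's ray), 0 where there is no reading.
- ctrl.calibration(name): a dict with "intrinsics" (3x3 intrinsics, pixels), "xyz" and "rotation" of the camera in the world; the wrist camera has in their place "mount" (4x4, takes a point from camera to tool coordinates, whose origin is the TCP and whose axes are the flange's). Camera axes: x right, y up, looking along -z (the intrinsics and any distortion apply to the point x, -y, -z); pixel columns grow to the right and rows downward; lengths in mm; the calibration is good to about 2 mm. A picture is of the moment at which its call begins: read the wrist's pose just before it. calibration takes no time and is no camera call.
- ctrl.close_job(): hands the job in; it is judged then, once.
The state is a dict: "t": time; "joint_positions": joint angles; "qvel": joint speeds; "joint_torque": joint torques, N m; "tcp_pos": TCP position; "orientation": TCP orientation; "wrist_force": force on the tool from outside, world axes, zero at the start; "torque": the same for the moment, N m; "finger_gap": opening from 0.0 (shut) to 1.0 (fully open); "grip_force": force on a finger pad.
Only numpy, scipy, OpenCV 4.12 (cv2) and the standard library are available. Lean on these libraries where they do the work, as an engineer would, in place of code of your own. Each camera call takes 0.05 s, during which the arm holds its last target. There are 200 camera calls.

## Task

Four blood culture bottles have come up mixed in the grey arrivals tray. Load each one into an empty place of the carrier whose colour matches its cap, standing upright on the carrier's floor, ready for the incubator. They are glass: keep them roughly upright, set them down rather than drop them, knock none over, and leave the bottles already in the carriers standing where they are.

Things in the scene. Friction and masses are not known exactly. Their poses are not given: they have to be found in the camera images.
- bottle_green: Glass bottle with green cap and band, to be loaded; about 0.1 kg, 118 mm tall: amber body 35 mm across up to 86 mm, then a 22 mm neck, cap 28 mm across. Origin: centre of its underside; z up its axis; round, so yaw means nothing. Starts upright in the grey arrivals tray (fixed, 130 x 290 mm, floor 4 mm thick, rim 22 mm high), where the four bottles stand in a zigzag, centres 75 mm or more apart.
- bottle_red: Glass bottle with red cap and band, to be loaded; about 0.1 kg, 118 mm tall: amber body 35 mm across up to 86 mm, then a 22 mm neck, cap 28 mm across. Origin: centre of its underside; z up its axis; round, so yaw means nothing. Starts upright in the grey arrivals tray (fixed, 130 x 290 mm, floor 4 mm thick, rim 22 mm high), where the four bottles stand in a zigzag, centres 75 mm or more apart.
- bottle_yellow: Glass bottle with yellow cap and band, to be loaded; about 0.1 kg, 118 mm tall: amber body 35 mm across up to 86 mm, then a 22 mm neck, cap 28 mm across. Origin: centre of its underside; z up its axis; round, so yaw means nothing. Starts upright in the grey arrivals tray (fixed, 130 x 290 mm, floor 4 mm thick, rim 22 mm high), where the four bottles stand in a zigzag, centres 75 mm or more apart.
- bottle_blue: Glass bottle with blue cap and band, to be loaded; about 0.1 kg, 118 mm tall: amber body 35 mm across up to 86 mm, then a 22 mm neck, cap 28 mm across. Origin: centre of its underside; z up its axis; round, so yaw means nothing. Starts upright in the grey arrivals tray (fixed, 130 x 290 mm, floor 4 mm thick, rim 22 mm high), where the four bottles stand in a zigzag, centres 75 mm or more apart.
- carrier_green: Green bottle carrier, fixed, 116 x 60 mm, 45 mm high, open on top: two square places in a row, each 52 mm wide inside, floor 4 mm, walls 4 mm thick. Origin: on the bench under the centre of the near place (towards the robot); its +x runs along the row, far place's centre 56 mm along it; z up. Bottle loaded_green fills the far place.
- carrier_red: Red bottle carrier, fixed, 116 x 60 mm, 45 mm high, open on top: two square places in a row, each 52 mm wide inside, floor 4 mm, walls 4 mm thick. Origin: on the bench under the centre of the near place (towards the robot); its +x runs along the row, far place's centre 56 mm along it; z up. Both places are empty; either will do.
- carrier_yellow: Yellow bottle carrier, fixed, 116 x 60 mm, 45 mm high, open on top: two square places in a row, each 52 mm wide inside, floor 4 mm, walls 4 mm thick. Origin: on the bench under the centre of the near place (towards the robot); its +x runs along the row, far place's centre 56 mm along it; z up. Both places are empty; either will do.
- carrier_blue: Blue bottle carrier, fixed, 116 x 60 mm, 45 mm high, open on top: two square places in a row, each 52 mm wide inside, floor 4 mm, walls 4 mm thick. Origin: on the bench under the centre of the near place (towards the robot); its +x runs along the row, far place's centre 56 mm along it; z up. Bottle loaded_blue fills the far place.
- loaded_green: Glass bottle with green cap, already standing loose in the far place of the green carrier; to be left alone. 118 mm tall: amber body 35 mm across up to 86 mm, then a 22 mm neck, cap 28 mm across. Origin: centre of its underside; z up its axis; round, so yaw means nothing. (A scanner, tablet and glove box stand well aside, over 0.4 m left or right of the robot.)
- loaded_blue: Glass bottle with blue cap, already standing loose in the far place of the blue carrier; to be left alone. 118 mm tall: amber body 35 mm across up to 86 mm, then a 22 mm neck, cap 28 mm across. Origin: centre of its underside; z up its axis; round, so yaw means nothing. (A scanner, tablet and glove box stand well aside, over 0.4 m left or right of the robot.)

How it is judged:
By the outcome, as a careful person would: the job done as asked, in the order asked, and still so for the second after the job is handed in, with the robot touching nothing.
It also fails if it takes over 104 s, if anything falls off the work surface, if the arm or the gripper's body presses on something with over 40 N, if the wrist force passes 120 N, or if a joint passes its speed limit or range.

## Working session

There is one attempt and no reset: what is moved stays moved. The work goes in short steps, Python scripts to look and compute and a tool call to move; the robot and the scene stay as the last step left them, time stands still between calls to the robot, and variables do not carry over. Pictures are saved under pics/ and viewed, at most 14 in all, crops included, and the job is handed in when it is done.

```bash
ls; mkdir -p pics; python3 - <<'E'
from cell import ctrl
import cv2
print(ctrl.state())
for n in ("scene","side"):
    p,d=ctrl.capture(n); cv2.imwrite(f"pics/{n}0.png",p[:,:,::-1]); 
    import numpy as np; np.save(f"pics/{n}0.npy",d)
    print(n,ctrl.calibration(n))
print(ctrl.calibration("wrist"))
E
```

```text
pics
{'t': 0.0, 'joint_positions': array([-1.90031802e-02,  4.23830198e-01,  1.63068665e+00,  1.63017307e-05,
        1.08857464e+00, -1.89746379e-02]), 'qvel': array([-2.60823245e-03,  2.39342085e-03, -2.52552567e-04, -4.28427112e-04,
       -1.94626570e-03, -9.10450568e-05]), 'joint_torque': array([ 1.28069914e-03, -5.44622147e+01, -2.73670936e+01,  6.42951974e-02,
        2.27214623e-02, -1.51321510e-04]), 'tcp_pos': array([6.24463305e+02, 3.82889860e-02, 2.29909640e+02]), 'orientation': array([[ 3.61451124e-05,  9.99998877e-01, -1.49828422e-03],
       [ 9.99999998e-01, -3.60808450e-05,  4.29209933e-05],
       [ 4.28668857e-05, -1.49828577e-03, -9.99998877e-01]]), 'wrist_force': array([-0.11271771,  0.41079281,  0.03863681]), 'torque': array([-0.02652718, -0.0503359 ,  0.01115946]), 'grip_force': 0.0, 'finger_gap': 1.0008956862979679}
scene {'intrinsics': array([[477.47799444,   0.        , 258.3820307 ],
       [  0.        , 477.47799444, 191.28832289],
       [  0.        ,   0.        ,   1.        ]]), 'xyz': array([ 960.53257737, -286.02008416,  852.04046627]), 'rotation':
[... 358 characters left out ...]
2771, 534.32722063]), 'rotation': array([[-0.86133677,  0.34662101, -0.37142003],
       [-0.50801915, -0.58198865,  0.63498484],
       [ 0.00393684,  0.73562428,  0.67737834]])}
{'intrinsics': array([[273.89797372,   0.        , 254.45155244],
       [  0.        , 273.89797372, 187.63590344],
       [  0.        ,   0.        ,   1.        ]]), 'mount': array([[ 4.71977228e-04,  9.69082285e-01,  2.46737315e-01,
         6.57515310e+01],
       [ 9.99999866e-01, -4.04872849e-04, -3.22699704e-04,
         5.68110160e-01],
       [-2.12825326e-04,  2.46737434e-01, -9.69082346e-01,
        -1.53916511e+02],
       [ 0.00000000e+00,  0.00000000e+00,  0.00000000e+00,
         1.00000000e+00]])}
```

View pics/scene0.png

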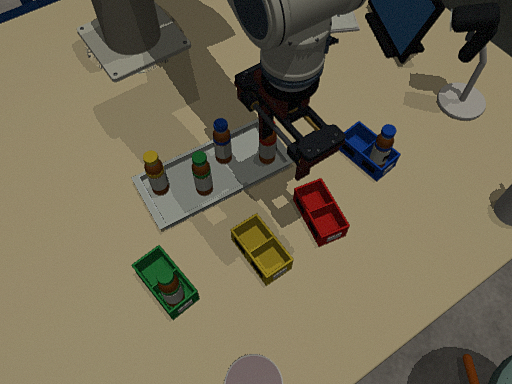

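View pics/side0.png

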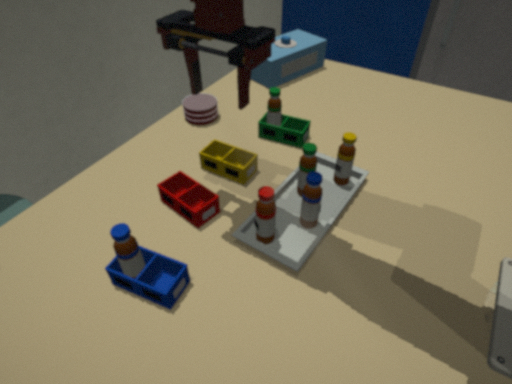

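The scene view shows caps at yellow (151,157), green (199,157), blue (221,124) and red about (266,130), which is partly hidden. In the side view they are at yellow (349,138), green (309,149), blue (314,179) and red (265,193). Next I'll fit caps and carrier rims from depth in both views and compare.

```bash
cat > h.py <<'E'
import numpy as np, cv2
from cell import ctrl
def pose(n):
    c=ctrl.calibration(n)
    if n!="wrist": return c["intrinsics"],c["rotation"],c["xyz"]
    s=ctrl.state(); R,t=s["orientation"],s["tcp_pos"]; M=c["mount"]
    return c["intrinsics"],R@M[:3,:3],R@M[:3,3]+t
def world(d,P):
    K,R,t=P; v,u=np.mgrid[:d.shape[0],:d.shape[1]]
    c=np.stack([(u-K[0,2])/K[0,0]*d,-(v-K[1,2])/K[1,1]*d,-d],-1)
    return c@R.T+t
def ray(u,v,P):
    K,R,t=P; r=R@np.array([(u-K[0,2])/K[0,0],-(v-K[1,2])/K[1,1],-1]); return t,r/np.linalg.norm(r)
def tri(rays):
    A=sum(np.eye(3)-np.outer(r,r) for _,r in rays); b=sum((np.eye(3)-np.outer(r,r))@t for t,r in rays)
    p=np.linalg.solve(A,b); return p,[np.linalg.norm(np.cross(p-t,r)) for t,r in rays]
HUE=dict(green=(45,85),yellow=(20,34),blue=(100,125),red=(174,6))
def mask(rgb,c,s=120):
    h=cv2.cvtColor(rgb,cv2.COLOR_RGB2HSV); a,b=HUE[c]; H=h[...,0]
    m=(H>=a)&(H<=b) if a<b else (H>=a)|(H<=b)
    return m&(h[...,1]>s)&(h[...,2]>50)
E
python3 - <<'E'
from h import *
D={n:(cv2.imread(f"pics/{n}0.png")[:,:,::-1].copy(),np.load(f"pics/{n}0.npy"),pose(n)) for n in("scene","side")}
for c in HUE:
  for n,(p,d,P) in D.items():
    W=world(d,P); ok=mask(p,c)&(d>0)&(W[...,0]>250)&(W[...,0]<1000)&(abs(W[...,1])<400)
    k,l,st,ce=cv2.connectedComponentsWithStats((ok&(W[...,2]>92)&(W[...,2]<130)).astype('uint8'))
    for i in range(1,k):
      if st[i,4]>15:
        q=W[l==i]; print(c,n,'cap',st[i,4],ce[i].round(1),'lo',q.min(0).round(),'hi',q.max(0).round(),'top',np.percentile(q[:,2],95).round(1))
    q=W[ok&(W[...,2]>38)&(W[...,2]<52)]
    q=q[(q[:,2]>41)]
    if len(q)>30:
      r=cv2.minAreaRect(q[:,:2].astype('float32')); print(c,n,'rim',len(q),np.round(r[0]),np.round(r[1]),round(r[2],1),'z',np.median(q[:,2]).round(1))
E
```

```text
green scene cap 136 [198.7 156.7] lo [472. -97. 118.] hi [497. -72. 124.] top 123.8
green scene cap 208 [164.5 275.2] lo [ 638. -263.  117.] hi [ 665. -236.  124.] top 123.2
green scene rim 442 [ 623. -249.] [118.  61.] 6.1 z 44.5
green side cap 54 [274.3  90.4] lo [ 639. -261.  114.] hi [ 662. -236.  121.] top 121.2
green side cap 96 [309.  147.5] lo [472. -94. 116.] hi [497. -69. 122.] top 121.5
green side rim 139 [ 619. -247.] [114.  59.] 5.9 z 43.0
yellow scene cap 178 [150.1 157.6] lo [ 420. -172.  102.] hi [ 448. -145.  124.] top 123.2
yellow scene rim 537 [668. -70.] [119.  62.] 0.7 z 44.4
yellow side cap 135 [349.2 137.4] lo [ 418. -172.  110.] hi [ 445. -143.  122.] top 121.3
yellow side rim 309 [666. -70.] [118.  64.] 0.5 z 43.5
blue scene cap 103 [220.  123.1] lo [429. -23. 116.] hi [454.   3. 125.] top 123.4
blue scene cap 125 [388.8 129.9] lo [626. 237. 113.] hi [652. 265. 125.] top 123.0
blue scene rim 274 [612. 245.] [117.  64.] 6.4 z 44.6
blue side cap 156 [313.4 178.1] lo [428. -22. 112.] hi [453.   5. 122.] top 121.5
blue side cap 239 [120.1 231.9] lo [622. 239. 112.] hi [649. 264. 123.] top 122.2
blue side rim 566 [608. 247.] [117.  60.] 6.5 z 44.1
red scene rim 451 [669.  70.] [ 62. 118.] 79.3 z 44.4
red side cap 181 [265.9 193.2] lo [479.  54. 110.] hi [505.  82. 123.] top 121.9
red side rim 358 [668.  72.] [ 61. 118.] 79.5 z 43.7
```

Both views agree to about 3 mm:

| Item | Measured | Expected |
|---|---|---|
| Cap tops | 122 mm | 4 + 118 mm |
| Rims | 44 mm | 45 mm |
| Carrier outline | 118x61 mm | 116x60 mm |

I'll turn the tool 90° so the jaws close along world y, which keeps the fingers clear of the loaded bottles.

{"fn": "inch_along", "kwargs": {
  "rows": [
    [[0.6, 0, 0, 0, 0.125], [0.6, 0, 0, 0, 0.25], [0.6, 0, 0, 0, 0.375], [0.6, 0, 0, 0, 0.5], [0.6, 0, 0, 0, 0.625]]
  ],
  "squeeze": 20
}}

```text
t: 0.52
tcp_pos: [624.6, 0.0, 230.2]
orientation: [[0.59, 0.807, -0.001], [0.807, -0.59, 0.0], [-0.001, -0.001, -1.0]]
wrist_force: [0.3, -1.1, -0.0]
finger_gap: 0.66
grip_force: 0.0
```

{"fn": "inch_along", "kwargs": {
  "rows": [
    [[0.6, 0, 0, 0, 0.125], [0.6, 0, 0, 0, 0.25], [0.6, 0, 0, 0, 0.375], [0.6, 0, 0, 0, 0.5], [0.6, 0, 0, 0, 0.625]]
  ]
}}

```text
t: 0.93
tcp_pos: [624.7, 0.0, 230.2]
orientation: [[0.951, 0.309, -0.001], [0.309, -0.951, 0.0], [-0.001, -0.0, -1.0]]
wrist_force: [0.3, 0.2, -0.4]
finger_gap: 0.599
grip_force: 0.0
```

{"fn": "inch_along", "kwargs": {
  "rows": [
    [[0.6, 0, 0, 0, 0.12], [0.6, 0, 0, 0, 0.24], [0.6, 0, 0, 0, 0.321], [0.6, 0, 0, 0, 0.321]]
  ]
}}

```text
t: 1.27
tcp_pos: [624.7, 0.0, 230.2]
orientation: [[1.0, -0.003, -0.001], [-0.003, -1.0, 0.0], [-0.001, -0.0, -1.0]]
wrist_force: [-0.0, -0.2, -0.1]
finger_gap: 0.602
grip_force: 0.0
```

```bash
python3 - <<'E'
from h import *
print(ctrl.state()["orientation"].round(3),ctrl.state()["joint_positions"].round(2))
P=pose("wrist");p,d=ctrl.capture("wrist");cv2.imwrite("pics/w1.png",p[:,:,::-1])
W=world(d,P)
p2,d2=ctrl.capture("scene");W2=world(d2,pose("scene"))
for nm,p,W,d in(("w",p,W,d),("s",p2,W2,d2)):
  for c in HUE:
    ok=mask(p,c)&(d>0)&(W[...,2]>92)&(W[...,2]<130)&(abs(W[...,1])<300)&(W[...,0]>300)
    k,l,st,ce=cv2.connectedComponentsWithStats(ok.astype('uint8'))
    for i in range(1,k):
      if st[i,4]>15: q=W[l==i]; print(nm,c,st[i,4],ce[i].round(),q.min(0).round(),q.max(0).round())
    q=W[mask(p,c)&(d>0)&(W[...,2]>40)&(W[...,2]<50)&(W[...,0]>500)]
    if nm=="w" and len(q)>50: r=cv2.minAreaRect(q[:,:2].astype('float32')); print(nm,c,'rim',np.round(r[0]),np.round(r[1]),round(r[2],1),np.median(q[:,2]))
E
```

```text
[[ 1.    -0.003 -0.001]
 [-0.003 -1.     0.   ]
 [-0.001 -0.    -1.   ]] [-0.02  0.42  1.63  0.    1.09  1.55]
w green 400 [503. 159.] [ 641. -251.  111.] [ 665. -236.  125.]
w green rim [ 625. -250.] [115.  61.] 6.3 44.76502572545883
w yellow rim [668. -72.] [117.  61.] 1.0 45.118925211627925
w blue 459 [  9. 175.] [627. 234. 111.] [651. 250. 124.]
w blue rim [611. 243.] [115.  61.] 6.6 44.678206141828866
w red 325 [199. 302.] [481.  51. 110.] [509.  72. 124.]
w red rim [669.  68.] [ 61. 117.] 79.2 45.079644401876294
s green 134 [199. 157.] [472. -97. 118.] [498. -71. 126.]
s green 211 [164. 275.] [ 639. -263.  117.] [ 665. -236.  125.]
s yellow 176 [150. 158.] [ 419. -172.  110.] [ 447. -145.  124.]
s blue 82 [219. 124.] [430. -23. 112.] [455.   0. 124.]
s blue 127 [389. 130.] [626. 236. 110.] [652. 264. 125.]
s red 17 [272. 121.] [483.  73. 119.] [502.  79. 124.]
```

{"fn": "inch_along", "kwargs": {
  "rows": [
    [[0.6, -33, -17, 0, 0], [0.6, -66, -34, 0, 0], [0.6, -100, -51, 0, 0], [0.6, -132, -67, 0, 0], [0.6, -132, -67, 0, 0]]
  ]
}}

```text
t: 1.78
tcp_pos: [486.8, 68.6, 229.8]
orientation: [[1.0, 0.004, -0.005], [0.004, -1.0, 0.0], [-0.005, -0.0, -1.0]]
wrist_force: [-0.8, 0.1, -0.4]
finger_gap: 0.602
grip_force: 0.0
```

{"fn": "inch_along", "kwargs": {
  "rows": [
    [[0.6, 0, 0, 30, 0], [0.6, 0, 0, 60, 0], [0.6, 0, 0, 90, 0], [0.6, 0, 0, 110, 0], [0.6, 0, 0, 110, 0]]
  ]
}}

```text
t: 2.2
tcp_pos: [490.7, 66.7, 117.2]
orientation: [[1.0, 0.002, -0.007], [0.002, -1.0, -0.001], [-0.007, 0.001, -1.0]]
wrist_force: [-1.1, -0.7, -0.7]
finger_gap: 0.601
grip_force: 0.0
```

```bash
python3 - <<'E'
from h import *
P=pose("wrist");print(ctrl.state()["tcp_pos"]);p,d=ctrl.capture("wrist");cv2.imwrite("pics/w2.png",p[:,:,::-1])
p,d=ctrl.capture("side");cv2.imwrite("pics/s2.png",cv2.resize(p[100:280,170:410,::-1],None,fx=3,fy=3))
E
```

```text
[490.66356436  66.66713945 117.20492174]
```

View pics/s2.png

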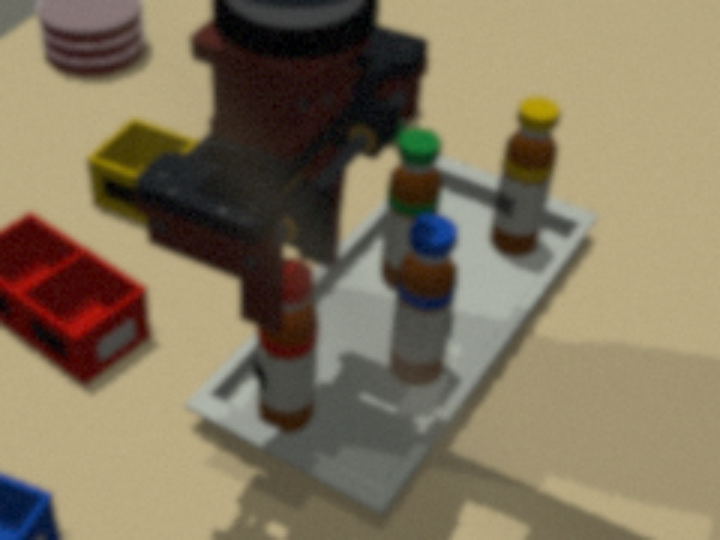

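View pics/w2.png

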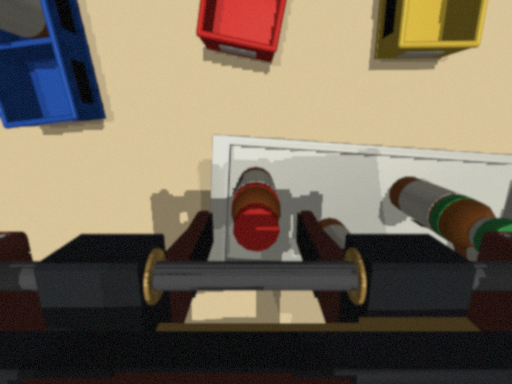

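The side view shows the jaws just above the red cap. In the wrist view the red cap is at (257,228), midway between the fingers at about 210 and 300. Descending and gripping.

{"fn": "inch_along", "kwargs": {
  "rows": [
    [[0.6, 0, 0, 20, 0], [0.6, 0, 0, 40, 0], [0.6, 0, 0, 53, 0], [0.6, 0, 0, 53, 0], [0.6, 0, 0, 53, 0]]
  ]
}}

```text
t: 2.72
tcp_pos: [493.9, 67.1, 68.7]
orientation: [[1.0, 0.0, 0.001], [0.0, -1.0, 0.0], [0.001, -0.0, -1.0]]
wrist_force: [0.6, 0.5, -0.2]
finger_gap: 0.594
grip_force: 0.0
```

{"fn": "inch_along", "kwargs": {
  "rows": [
    [[0.2, 0, 0, 0, 0], [0.2, 0, 0, 0, 0], [0.2, 0, 0, 0, 0], [0.2, 0, 0, 0, 0], [0.2, 0, 0, 0, 0]]
  ],
  "squeeze": 20
}}

```text
t: 3.13
tcp_pos: [494.0, 67.1, 68.7]
orientation: [[1.0, -0.0, 0.002], [-0.0, -1.0, 0.0], [0.002, -0.0, -1.0]]
wrist_force: [-0.8, -1.0, 6.0]
finger_gap: 0.396
grip_force: 20.0
```

{"fn": "inch_along", "kwargs": {
  "rows": [
    [[0.2, 0, 0, 0, 0], [0.2, 0, 0, 0, 0], [0.2, 0, 0, -10, 0], [0.2, 0, 0, -30, 0], [0.2, 0, 0, -55, 0]]
  ],
  "squeeze": 20
}}

```text
t: 3.55
tcp_pos: [491.6, 66.9, 122.6]
orientation: [[1.0, -0.0, -0.004], [-0.0, -1.0, -0.0], [-0.004, 0.0, -1.0]]
wrist_force: [0.6, -0.2, -2.2]
finger_gap: 0.395
grip_force: 19.9
```

{"fn": "inch_along", "kwargs": {
  "rows": [
    [[0.2, 0, 0, -30, 0], [0.2, 10, 0, -65, 0], [0.2, 30, -2, -90, 0], [0.2, 60, -4, -90, 0], [0.2, 90, -6, -90, 0]]
  ]
}}

```text
t: 3.97
tcp_pos: [584.6, 73.3, 216.0]
orientation: [[1.0, -0.0, 0.004], [-0.0, -1.0, 0.001], [0.004, -0.001, -1.0]]
wrist_force: [-0.1, 0.0, -1.5]
finger_gap: 0.398
grip_force: 19.9
```

{"fn": "inch_along", "kwargs": {
  "rows": [
    [[0.2, 25, -1, 0, 0], [0.2, 45, -2, 0, 0], [0.2, 59, -2, 0, 0], [0.2, 59, -2, 0, 0], [0.2, 59, -2, 0, 0]]
  ]
}}

```text
t: 4.38
tcp_pos: [641.6, 75.0, 212.6]
orientation: [[1.0, -0.0, -0.001], [-0.0, -1.0, -0.0], [-0.001, 0.0, -1.0]]
wrist_force: [-0.4, 0.1, -1.0]
finger_gap: 0.396
grip_force: 19.9
```

{"fn": "inch_along", "kwargs": {
  "rows": [
    [[0.2, 0, 0, 25, 0], [0.2, 0, 0, 55, 0], [0.2, 0, 0, 78, 0], [0.2, 0, 0, 88, 0], [0.2, 0, 0, 88, 0]]
  ]
}}

```text
t: 4.8
tcp_pos: [639.2, 74.8, 122.3]
orientation: [[1.0, -0.0, -0.006], [-0.0, -1.0, -0.001], [-0.006, 0.001, -1.0]]
wrist_force: [-0.6, 0.4, -0.2]
finger_gap: 0.393
grip_force: 19.9
```

```bash
python3 - <<'E'
from h import *
a,d=ctrl.capture("side");b,d=ctrl.capture("scene");
f=lambda q:cv2.resize(q,(400,400))
cv2.imwrite("pics/c3.png",np.hstack([f(a[120:240,130:250]),f(b[110:260,240:390])])[:,:,::-1])
E
```

```text
(no output)
```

View pics/c3.png

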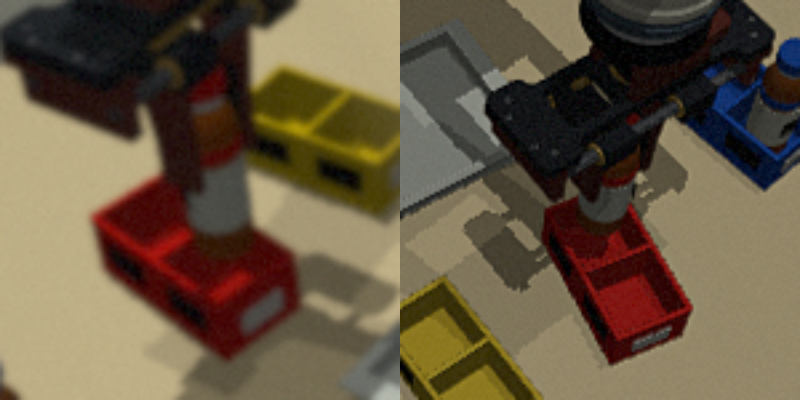

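Both crops show the red bottle upright over the near place of the red carrier, with its base at about (225,240) on the left and (600,235) on the right. Lowering.

{"fn": "inch_along", "kwargs": {
  "rows": [
    [[0.2, 0, 0, 20, 0], [0.2, 0, 0, 38, 0], [0.2, 0, 0, 47, 0], [0.2, 0, 0, 51, 0], [0.2, 0, 0, 53, 0]]
  ]
}}

```text
t: 5.32
tcp_pos: [642.4, 75.1, 72.3]
orientation: [[1.0, -0.0, 0.001], [-0.0, -1.0, 0.0], [0.001, -0.0, -1.0]]
wrist_force: [0.3, 0.6, -1.1]
finger_gap: 0.398
grip_force: 19.9
```

{"fn": "inch_along", "kwargs": {
  "rows": [
    [[0.2, 0, 0, 1, 0], [0.2, 0, 0, 2, 0], [0.2, 0, 0, 2, 0]]
  ]
}}

```text
t: 5.57
tcp_pos: [642.5, 75.1, 70.4]
orientation: [[1.0, -0.0, 0.001], [-0.0, -1.0, 0.0], [0.001, -0.0, -1.0]]
wrist_force: [0.8, -0.2, -1.6]
finger_gap: 0.394
grip_force: 19.9
```

{"fn": "inch_along", "kwargs": {
  "rows": [
    [[0.2, 0, 0, 1, 0], [0.2, 0, 0, 1, 0]]
  ]
}}

```text
t: 5.73
tcp_pos: [642.2, 75.1, 69.0]
orientation: [[1.0, -0.0, 0.0], [-0.0, -1.0, 0.0], [0.0, -0.0, -1.0]]
wrist_force: [0.7, 0.1, -1.3]
finger_gap: 0.395
grip_force: 19.9
```

{"fn": "inch_along", "kwargs": {
  "rows": [
    [[0.2, 0, 0, 0.7, 0], [0.2, 0, 0, 0.7, 0]]
  ]
}}

```text
t: 5.9
tcp_pos: [642.5, 75.0, 68.8]
orientation: [[1.0, -0.0, 0.001], [-0.0, -1.0, 0.0], [0.001, -0.0, -1.0]]
wrist_force: [-0.6, 0.0, 5.0]
finger_gap: 0.395
grip_force: 19.9
```

Contact shows as +5 N at the expected height. Releasing, rising and going to yellow.

{"fn": "inch_along", "kwargs": {
  "rows": [
    [[0.6, 0, 0, 0, 0], [0.6, 0, 0, 0, 0], [0.6, 0, 0, 0, 0], [0.6, 0, 0, 0, 0]]
  ],
  "squeeze": 20
}}

```text
t: 6.23
tcp_pos: [641.9, 75.1, 67.8]
orientation: [[1.0, -0.0, -0.0], [-0.0, -1.0, 0.0], [-0.0, -0.0, -1.0]]
wrist_force: [0.7, 0.1, 0.2]
finger_gap: 0.592
grip_force: 0.0
```

{"fn": "inch_along", "kwargs": {
  "rows": [
    [[0.6, 0, 0, -25, 0], [0.6, 0, 0, -60, 0], [0.6, 0, 0, -95, 0], [0.6, 0, 0, -130, 0], [0.6, 0, 0, -147, 0]]
  ]
}}

```text
t: 6.65
tcp_pos: [643.8, 75.2, 219.6]
orientation: [[1.0, -0.0, 0.006], [-0.0, -1.0, 0.001], [0.006, -0.001, -1.0]]
wrist_force: [0.6, 0.6, 0.7]
finger_gap: 0.597
grip_force: 0.0
```

{"fn": "inch_along", "kwargs": {
  "rows": [
    [[0.6, -20, 23, 0, 0], [0.6, -45, 50, 0, 0], [0.6, -70, 78, 0, 0], [0.6, -95, 106, 0, 0], [0.6, -120, 134, 0, 0]]
  ]
}}

```text
t: 7.07
tcp_pos: [520.6, -59.8, 214.9]
orientation: [[1.0, 0.0, 0.0], [0.0, -1.0, -0.0], [0.0, 0.0, -1.0]]
wrist_force: [0.2, -1.0, -0.4]
finger_gap: 0.595
grip_force: 0.0
```

{"fn": "inch_along", "kwargs": {
  "rows": [
    [[0.6, -25, 28, 0, 0], [0.6, -50, 56, 0, 0], [0.6, -75, 84, 0, 0], [0.6, -89, 100, 0, 0], [0.6, -89, 100, 0, 0]]
  ]
}}

```text
t: 7.48
tcp_pos: [430.2, -160.9, 214.9]
orientation: [[1.0, -0.003, -0.001], [-0.003, -1.0, -0.0], [-0.001, 0.0, -1.0]]
wrist_force: [0.3, -0.3, -0.2]
finger_gap: 0.6
grip_force: 0.0
```

{"fn": "inch_along", "kwargs": {
  "rows": [
    [[0.6, 0, 0, 0, 0], [0.6, 0, 0, 0, 0]]
  ]
}}

```text
t: 7.65
tcp_pos: [433.6, -158.8, 215.2]
orientation: [[1.0, -0.001, 0.001], [-0.001, -1.0, -0.0], [0.001, 0.0, -1.0]]
wrist_force: [-0.2, -0.1, 0.3]
finger_gap: 0.6
grip_force: 0.0
```

{"fn": "inch_along", "kwargs": {
  "rows": [
    [[0.6, 0, 0, 30, 0], [0.6, 0, 0, 65, 0], [0.6, 0, 0, 100, 0], [0.6, 0, 0, 130, 0], [0.6, 0, 0, 146, 0]]
  ]
}}

```text
t: 8.07
tcp_pos: [432.4, -157.3, 65.9]
orientation: [[1.0, 0.002, -0.003], [0.002, -1.0, 0.001], [-0.003, -0.001, -1.0]]
wrist_force: [0.3, 0.4, 0.5]
finger_gap: 0.597
grip_force: 0.0
```

{"fn": "inch_along", "kwargs": {
  "rows": [
    [[0.6, 0, 0, 0, 0], [0.6, 0, 0, 0, 0], [0.2, 0, 0, 0, 0], [0.2, 0, 0, 0, 0], [0.2, 0, 0, 0, 0]]
  ]
}}

```text
t: 8.48
tcp_pos: [434.1, -159.1, 70.3]
orientation: [[1.0, 0.0, 0.003], [0.0, -1.0, -0.001], [0.003, 0.001, -1.0]]
wrist_force: [-0.5, 0.3, -0.1]
finger_gap: 0.411
grip_force: 0.0
```

{"fn": "inch_along", "kwargs": {
  "rows": [
    [[0.2, 0, 0, 0, 0], [0.2, 0, 0, 0, 0], [0.2, 0, 0, 0, 0]]
  ],
  "squeeze": 20
}}

```text
t: 8.73
tcp_pos: [434.0, -159.3, 70.2]
orientation: [[1.0, -0.001, 0.003], [-0.001, -1.0, -0.001], [0.003, 0.001, -1.0]]
wrist_force: [0.8, 0.8, 8.2]
finger_gap: 0.396
grip_force: 20.0
```

{"fn": "inch_along", "kwargs": {
  "rows": [
    [[0.2, 0, 0, -15, 0], [0.2, 0, 0, -45, 0], [0.2, 0, 0, -80, 0], [0.2, 0, 0, -115, 0], [0.2, 0, 0, -145, 0]]
  ]
}}

```text
t: 9.15
tcp_pos: [432.9, -159.0, 216.4]
orientation: [[1.0, -0.0, 0.001], [-0.0, -1.0, -0.0], [0.001, 0.0, -1.0]]
wrist_force: [0.2, -0.8, -0.7]
finger_gap: 0.395
grip_force: 20.0
```

{"fn": "inch_along", "kwargs": {
  "rows": [
    [[0.2, 15, -6, 0, 0], [0.2, 40, -17, 0, 0], [0.2, 70, -30, 0, 0], [0.2, 100, -43, 0, 0], [0.2, 130, -55, 0, 0]]
  ]
}}

```text
t: 9.57
tcp_pos: [564.1, -102.9, 213.5]
orientation: [[1.0, -0.001, -0.0], [-0.001, -1.0, 0.0], [-0.0, -0.0, -1.0]]
wrist_force: [0.7, 0.2, -0.6]
finger_gap: 0.397
grip_force: 20.0
```

{"fn": "inch_along", "kwargs": {
  "rows": [
    [[0.2, 30, -13, 0, 0], [0.2, 55, -23, 0, 0], [0.2, 70, -30, 0, 0], [0.2, 76, -32, 0, 0], [0.2, 76, -32, 0, 0]]
  ]
}}

```text
t: 9.98
tcp_pos: [639.6, -71.2, 212.9]
orientation: [[1.0, 0.001, -0.001], [0.001, -1.0, 0.0], [-0.001, -0.0, -1.0]]
wrist_force: [-1.1, -0.2, -0.6]
finger_gap: 0.394
grip_force: 20.0
```

{"fn": "inch_along", "kwargs": {
  "rows": [
    [[0.2, 0, 0, 0, 0], [0.2, 0, 0, 15, 0], [0.2, 0, 0, 40, 0], [0.2, 0, 0, 65, 0], [0.2, 0, 0, 80, 0]]
  ]
}}

```text
t: 10.4
tcp_pos: [636.4, -72.6, 131.8]
orientation: [[1.0, -0.001, -0.003], [-0.001, -1.0, 0.0], [-0.003, -0.0, -1.0]]
wrist_force: [0.2, 0.5, -1.9]
finger_gap: 0.394
grip_force: 20.0
```

{"fn": "inch_along", "kwargs": {
  "rows": [
    [[0.2, 0, 0, 5, 0], [0.2, 0, 0, 5, 0], [0.2, 0, 0, 5, 0], [0.2, 0, 0, 5, 0]]
  ]
}}

```text
t: 10.73
tcp_pos: [639.6, -72.3, 130.5]
orientation: [[1.0, -0.001, 0.002], [-0.001, -1.0, -0.0], [0.002, 0.0, -1.0]]
wrist_force: [-0.1, -0.3, -0.7]
finger_gap: 0.398
grip_force: 20.0
```

```bash
python3 - <<'E'
from h import *
print(ctrl.state()["tcp_pos"])
a,d=ctrl.capture("side");b,d=ctrl.capture("scene");
f=lambda q:cv2.resize(q,(400,400))
cv2.imwrite("pics/c4.png",np.hstack([f(a[90:230,150:290]),f(b[150:300,180:330])])[:,:,::-1])
E
```

```text
[639.59981181 -72.34736115 130.47687694]
```

View pics/c4.png

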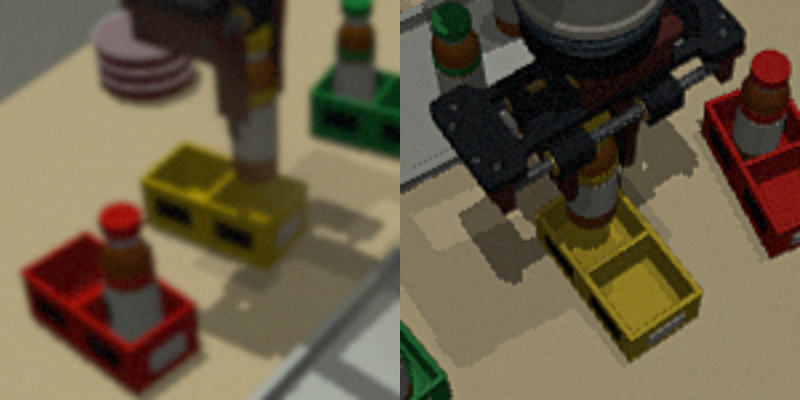

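The red bottle stands upright in its place. The yellow bottle hangs over the near yellow place, with its base at (255,175) on the left and (592,222) on the right.

{"fn": "inch_along", "kwargs": {
  "rows": [
    [[0.2, 0, 0, 18, 0], [0.2, 0, 0, 38, 0], [0.2, 0, 0, 50, 0], [0.2, 0, 0, 56, 0], [0.2, 0, 0, 58, 0]]
  ]
}}

```text
t: 11.25
tcp_pos: [638.5, -71.9, 70.3]
orientation: [[1.0, -0.0, -0.002], [-0.0, -1.0, 0.0], [-0.002, -0.0, -1.0]]
wrist_force: [-3.5, -0.1, 9.4]
finger_gap: 0.396
grip_force: 20.0
```

{"fn": "inch_along", "kwargs": {
  "rows": [
    [[0.2, 0, 0, 1, 0], [0.2, 0, 0, 1, 0], [0.2, 0, 0, 1, 0]]
  ]
}}

```text
t: 11.5
tcp_pos: [639.6, -72.1, 70.8]
orientation: [[1.0, -0.0, 0.001], [-0.0, -1.0, -0.0], [0.001, 0.0, -1.0]]
wrist_force: [-0.4, -0.1, -2.1]
finger_gap: 0.397
grip_force: 20.0
```

{"fn": "inch_along", "kwargs": {
  "rows": [
    [[0.2, 0, 0, 1, 0], [0.2, 0, 0, 1, 0]]
  ]
}}

```text
t: 11.67
tcp_pos: [639.7, -72.1, 70.3]
orientation: [[1.0, -0.0, 0.002], [-0.0, -1.0, -0.0], [0.002, 0.0, -1.0]]
wrist_force: [-1.0, 0.4, 4.8]
finger_gap: 0.395
grip_force: 20.0
```

{"fn": "inch_along", "kwargs": {
  "rows": [
    [[0.6, 0, 0, 0, 0], [0.6, 0, 0, 0, 0], [0.6, 0, 0, 0, 0], [0.6, 0, 0, 0, 0]]
  ],
  "squeeze": 20
}}

```text
t: 12.0
tcp_pos: [639.0, -72.0, 69.0]
orientation: [[1.0, -0.0, 0.0], [-0.0, -1.0, -0.0], [0.0, 0.0, -1.0]]
wrist_force: [0.7, -0.5, -0.2]
finger_gap: 0.598
grip_force: 0.0
```

{"fn": "inch_along", "kwargs": {
  "rows": [
    [[0.6, 0, 0, -25, 0], [0.6, 0, 0, -60, 0], [0.6, 0, 0, -95, 0], [0.6, 0, 0, -130, 0], [0.6, 0, 0, -145, 0]]
  ]
}}

```text
t: 12.42
tcp_pos: [641.0, -72.2, 218.9]
orientation: [[1.0, -0.0, 0.006], [-0.0, -1.0, -0.001], [0.006, 0.001, -1.0]]
wrist_force: [1.5, -1.0, 0.5]
finger_gap: 0.603
grip_force: 0.0
```

{"fn": "inch_along", "kwargs": {
  "rows": [
    [[0.6, -35, 3, 0, 0], [0.6, -75, 6, 0, 0], [0.6, -110, 8, 0, 0], [0.6, -140, 10, 0, 0], [0.6, -155, 11, 0, 0]]
  ]
}}

```text
t: 12.83
tcp_pos: [480.0, -82.8, 213.6]
orientation: [[1.0, -0.001, -0.003], [-0.001, -1.0, 0.0], [-0.003, -0.0, -1.0]]
wrist_force: [-0.0, -0.6, -0.1]
finger_gap: 0.597
grip_force: 0.0
```

{"fn": "inch_along", "kwargs": {
  "rows": [
    [[0.6, 0, 0, 0, 0], [0.6, 0, 0, 0, 0]]
  ]
}}

```text
t: 13.0
tcp_pos: [484.2, -83.1, 214.5]
orientation: [[1.0, -0.001, 0.001], [-0.001, -1.0, -0.0], [0.001, 0.0, -1.0]]
wrist_force: [0.9, -0.1, -0.0]
finger_gap: 0.601
grip_force: 0.0
```

{"fn": "inch_along", "kwargs": {
  "rows": [
    [[0.6, 0, 0, 30, 0], [0.6, 0, 0, 65, 0], [0.6, 0, 0, 100, 0], [0.6, 0, 0, 130, 0], [0.6, 0, 0, 144, 0]]
  ]
}}

```text
t: 13.42
tcp_pos: [484.0, -82.6, 66.5]
orientation: [[1.0, 0.0, -0.003], [0.0, -1.0, 0.001], [-0.003, -0.001, -1.0]]
wrist_force: [-0.5, -0.7, 0.1]
finger_gap: 0.601
grip_force: 0.0
```

{"fn": "inch_along", "kwargs": {
  "rows": [
    [[0.6, 0, 0, 0, 0], [0.6, 0, 0, 0, 0], [0.2, 0, 0, 0, 0], [0.2, 0, 0, 0, 0], [0.2, 0, 0, 0, 0]]
  ]
}}

```text
t: 13.83
tcp_pos: [485.2, -83.2, 71.3]
orientation: [[1.0, -0.0, 0.003], [-0.0, -1.0, -0.001], [0.003, 0.001, -1.0]]
wrist_force: [1.2, -0.0, 0.4]
finger_gap: 0.412
grip_force: 0.2
```

{"fn": "inch_along", "kwargs": {
  "rows": [
    [[0.2, 0, 0, 0, 0], [0.2, 0, 0, 0, 0], [0.2, 0, 0, 0, 0]]
  ],
  "squeeze": 20
}}

```text
t: 14.08
tcp_pos: [485.1, -83.2, 71.0]
orientation: [[1.0, -0.0, 0.003], [-0.0, -1.0, -0.001], [0.003, 0.001, -1.0]]
wrist_force: [0.4, -0.4, 6.5]
finger_gap: 0.396
grip_force: 19.9
```

{"fn": "inch_along", "kwargs": {
  "rows": [
    [[0.2, 0, 0, -15, 0], [0.2, 0, 0, -45, 0], [0.2, 0, 0, -80, 0], [0.2, 0, 0, -115, 0], [0.2, 0, 0, -145, 0]]
  ]
}}

```text
t: 14.5
tcp_pos: [483.8, -82.9, 217.2]
orientation: [[1.0, -0.0, 0.001], [-0.0, -1.0, -0.0], [0.001, 0.0, -1.0]]
wrist_force: [1.2, -0.5, -0.8]
finger_gap: 0.396
grip_force: 19.9
```

{"fn": "inch_along", "kwargs": {
  "rows": [
    [[0.2, 8, 12, 0, 0], [0.2, 22, 34, 0, 0], [0.2, 40, 61, 0, 0], [0.2, 58, 88, 0, 0], [0.2, 76, 116, 0, 0]]
  ]
}}

```text
t: 14.92
tcp_pos: [560.2, -200.2, 214.3]
orientation: [[1.0, 0.0, -0.001], [0.0, -1.0, 0.0], [-0.001, -0.0, -1.0]]
wrist_force: [0.4, -0.8, -0.3]
finger_gap: 0.4
grip_force: 19.9
```

{"fn": "inch_along", "kwargs": {
  "rows": [
    [[0.2, 16, 25, 0, 0], [0.2, 28, 44, 0, 0], [0.2, 35, 53, 0, 0], [0.2, 35, 53, 0, 0], [0.2, 35, 53, 0, 0]]
  ]
}}

```text
t: 15.33
tcp_pos: [594.1, -251.6, 213.9]
orientation: [[1.0, -0.001, -0.002], [-0.001, -1.0, 0.001], [-0.002, -0.001, -1.0]]
wrist_force: [-1.4, 0.5, -1.6]
finger_gap: 0.392
grip_force: 19.9
```

{"fn": "inch_along", "kwargs": {
  "rows": [
    [[0.2, 0, 0, 0, 0], [0.2, 0, 0, 15, 0], [0.2, 0, 0, 40, 0], [0.2, 0, 0, 65, 0], [0.2, 0, 0, 82, 0]]
  ]
}}

```text
t: 15.75
tcp_pos: [593.4, -250.1, 131.3]
orientation: [[1.0, 0.001, -0.002], [0.001, -1.0, 0.001], [-0.002, -0.001, -1.0]]
wrist_force: [-0.4, 0.3, -1.8]
finger_gap: 0.398
grip_force: 19.9
```

{"fn": "inch_along", "kwargs": {
  "rows": [
    [[0.2, 0, 0, 0, 0], [0.2, 0, 0, 0, 0], [0.2, 0, 0, 0, 0]]
  ]
}}

```text
t: 16.0
tcp_pos: [595.5, -251.5, 134.3]
orientation: [[1.0, 0.001, 0.001], [0.001, -1.0, -0.001], [0.001, 0.001, -1.0]]
wrist_force: [0.3, -0.6, -1.2]
finger_gap: 0.397
grip_force: 19.9
```

```bash
python3 - <<'E'
from h import *
print(ctrl.state()["tcp_pos"])
a,d=ctrl.capture("side");b,d=ctrl.capture("scene");
f=lambda q:cv2.resize(q,(400,400))
cv2.imwrite("pics/c5.png",np.hstack([f(a[60:180,220:340]),f(b[190:330,90:230])])[:,:,::-1])
E
```

```text
[ 595.47965381 -251.51649987  134.32160248]
```

View pics/c5.png

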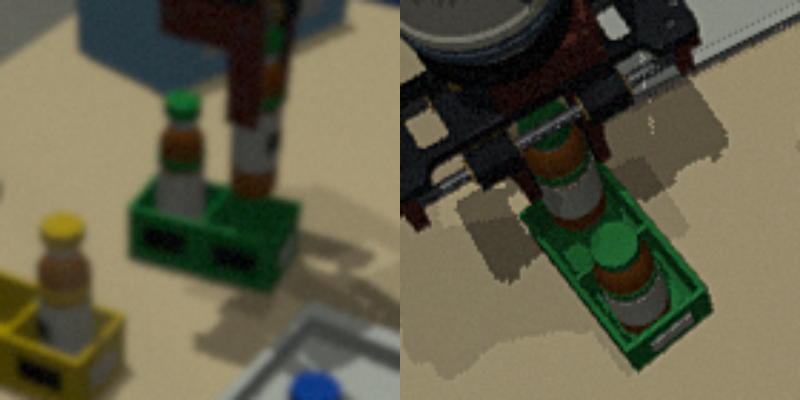

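The yellow bottle stands. The green bottle is over the near green place, with its base at (252,190) on the left and (572,220) on the right. Loaded_green is untouched and clear of it.

{"fn": "inch_along", "kwargs": {
  "rows": [
    [[0.2, 0, 0, 18, 0], [0.2, 0, 0, 38, 0], [0.2, 0, 0, 52, 0], [0.2, 0, 0, 57, 0], [0.2, 0, 0, 60, 0]]
  ]
}}

```text
t: 16.52
tcp_pos: [594.7, -251.8, 72.5]
orientation: [[1.0, -0.0, -0.001], [-0.0, -1.0, 0.0], [-0.001, -0.0, -1.0]]
wrist_force: [-0.9, 1.0, -0.0]
finger_gap: 0.399
grip_force: 19.9
```

{"fn": "inch_along", "kwargs": {
  "rows": [
    [[0.2, 0, 0, 1, 0], [0.2, 0, 0, 2, 0], [0.2, 0, 0, 2, 0]]
  ]
}}

```text
t: 16.77
tcp_pos: [595.4, -252.2, 71.7]
orientation: [[1.0, -0.0, 0.001], [-0.0, -1.0, -0.0], [0.001, 0.0, -1.0]]
wrist_force: [-0.3, 0.2, -1.2]
finger_gap: 0.397
grip_force: 19.9
```

{"fn": "inch_along", "kwargs": {
  "rows": [
    [[0.2, 0, 0, 1, 0], [0.2, 0, 0, 1, 0]]
  ]
}}

```text
t: 16.93
tcp_pos: [595.7, -252.4, 71.0]
orientation: [[1.0, -0.0, 0.002], [-0.0, -1.0, -0.001], [0.002, 0.001, -1.0]]
wrist_force: [-1.2, -0.4, 2.1]
finger_gap: 0.398
grip_force: 19.9
```

{"fn": "inch_along", "kwargs": {
  "rows": [
    [[0.2, 0, 0, 0.5, 0], [0.2, 0, 0, 0.5, 0]]
  ]
}}

```text
t: 17.1
tcp_pos: [596.0, -252.6, 70.9]
orientation: [[1.0, -0.0, 0.002], [-0.0, -1.0, -0.001], [0.002, 0.001, -1.0]]
wrist_force: [-0.9, -0.9, 6.5]
finger_gap: 0.396
grip_force: 19.9
```

{"fn": "inch_along", "kwargs": {
  "rows": [
    [[0.6, 0, 0, 0, 0], [0.6, 0, 0, 0, 0], [0.6, 0, 0, 0, 0], [0.6, 0, 0, 0, 0]]
  ],
  "squeeze": 20
}}

```text
t: 17.43
tcp_pos: [594.7, -251.8, 69.3]
orientation: [[1.0, -0.0, -0.0], [-0.0, -1.0, 0.0], [-0.0, -0.0, -1.0]]
wrist_force: [0.6, 0.1, -0.3]
finger_gap: 0.595
grip_force: 0.0
```

{"fn": "inch_along", "kwargs": {
  "rows": [
    [[0.6, 0, 0, -25, 0], [0.6, 0, 0, -60, 0], [0.6, 0, 0, -95, 0], [0.6, 0, 0, -130, 0], [0.6, 0, 0, -145, 0]]
  ]
}}

```text
t: 17.85
tcp_pos: [596.7, -252.7, 219.3]
orientation: [[1.0, -0.0, 0.005], [-0.0, -1.0, -0.002], [0.005, 0.002, -1.0]]
wrist_force: [1.5, -0.6, -0.5]
finger_gap: 0.602
grip_force: 0.0
```

{"fn": "inch_along", "kwargs": {
  "rows": [
    [[0.6, -15, -24, 0, 0], [0.6, -34, -54, 0, 0], [0.6, -53, -84, 0, 0], [0.6, -72, -114, 0, 0], [0.6, -91, -144, 0, 0]]
  ]
}}

```text
t: 18.27
tcp_pos: [502.7, -106.7, 214.3]
orientation: [[1.0, -0.001, -0.0], [-0.001, -1.0, 0.0], [-0.0, -0.0, -1.0]]
wrist_force: [0.3, 0.5, 0.2]
finger_gap: 0.598
grip_force: 0.0
```

{"fn": "inch_along", "kwargs": {
  "rows": [
    [[0.6, -19, -30, 0, 0], [0.6, -38, -60, 0, 0], [0.6, -55, -85, 0, 0], [0.6, -63, -98, 0, 0], [0.6, -63, -98, 0, 0]]
  ]
}}

```text
t: 18.68
tcp_pos: [438.7, -7.9, 214.3]
orientation: [[1.0, 0.002, -0.002], [0.002, -1.0, 0.0], [-0.002, -0.0, -1.0]]
wrist_force: [-0.7, -0.4, -0.3]
finger_gap: 0.6
grip_force: 0.0
```

{"fn": "inch_along", "kwargs": {
  "rows": [
    [[0.6, 0, 0, 0, 0], [0.6, 0, 0, 0, 0]]
  ]
}}

```text
t: 18.85
tcp_pos: [441.7, -10.3, 214.7]
orientation: [[1.0, 0.0, 0.001], [0.0, -1.0, -0.0], [0.001, 0.0, -1.0]]
wrist_force: [0.0, -0.0, 0.1]
finger_gap: 0.603
grip_force: 0.0
```

{"fn": "inch_along", "kwargs": {
  "rows": [
    [[0.6, 0, 0, 30, 0], [0.6, 0, 0, 65, 0], [0.6, 0, 0, 100, 0], [0.6, 0, 0, 130, 0], [0.6, 0, 0, 144, 0]]
  ]
}}

```text
t: 19.27
tcp_pos: [439.9, -10.9, 67.2]
orientation: [[1.0, -0.002, -0.004], [-0.002, -1.0, 0.0], [-0.004, -0.0, -1.0]]
wrist_force: [-0.5, -0.6, 0.8]
finger_gap: 0.603
grip_force: 0.0
```

{"fn": "inch_along", "kwargs": {
  "rows": [
    [[0.6, 0, 0, 0, 0], [0.6, 0, 0, 0, 0], [0.2, 0, 0, 0, 0], [0.2, 0, 0, 0, 0], [0.2, 0, 0, 0, 0]]
  ]
}}

```text
t: 19.68
tcp_pos: [442.1, -10.1, 71.7]
orientation: [[1.0, -0.0, 0.003], [-0.0, -1.0, -0.0], [0.003, 0.0, -1.0]]
wrist_force: [-0.3, 0.1, 0.6]
finger_gap: 0.408
grip_force: 0.0
```

{"fn": "inch_along", "kwargs": {
  "rows": [
    [[0.2, 0, 0, 0, 0], [0.2, 0, 0, 0, 0], [0.2, 0, 0, 0, 0]]
  ],
  "squeeze": 20
}}

```text
t: 19.93
tcp_pos: [442.1, -10.1, 71.6]
orientation: [[1.0, 0.0, 0.003], [0.0, -1.0, -0.0], [0.003, 0.0, -1.0]]
wrist_force: [0.1, -0.8, 8.2]
finger_gap: 0.392
grip_force: 20.0
```

{"fn": "inch_along", "kwargs": {
  "rows": [
    [[0.2, 0, 0, -15, 0], [0.2, 0, 0, -45, 0], [0.2, 0, 0, -80, 0], [0.2, 0, 0, -115, 0], [0.2, 0, 0, -145, 0]]
  ]
}}

```text
t: 20.35
tcp_pos: [440.8, -9.8, 217.8]
orientation: [[1.0, -0.0, 0.001], [-0.0, -1.0, -0.0], [0.001, 0.0, -1.0]]
wrist_force: [0.4, -0.9, -0.7]
finger_gap: 0.394
grip_force: 20.0
```

{"fn": "inch_along", "kwargs": {
  "rows": [
    [[0.2, 6, -11, 0, 0], [0.2, 20, -36, 0, 0], [0.2, 36, -65, 0, 0], [0.2, 52, -94, 0, 0], [0.2, 68, -123, 0, 0]]
  ]
}}

```text
t: 20.77
tcp_pos: [509.3, 114.4, 216.0]
orientation: [[1.0, -0.001, 0.001], [-0.001, -1.0, 0.0], [0.001, -0.0, -1.0]]
wrist_force: [-0.4, -1.4, -1.3]
finger_gap: 0.397
grip_force: 20.0
```

{"fn": "inch_along", "kwargs": {
  "rows": [
    [[0.2, 17, -30, 0, 0], [0.2, 34, -60, 0, 0], [0.2, 51, -90, 0, 0], [0.2, 65, -115, 0, 0], [0.2, 73, -129, 0, 0]]
  ]
}}

```text
t: 21.18
tcp_pos: [583.0, 245.0, 215.6]
orientation: [[1.0, 0.002, 0.001], [0.002, -1.0, 0.001], [0.001, -0.001, -1.0]]
wrist_force: [-0.6, -0.1, -0.9]
finger_gap: 0.392
grip_force: 20.0
```

{"fn": "inch_along", "kwargs": {
  "rows": [
    [[0.2, 0, 0, 0, 0], [0.2, 0, 0, 0, 0]]
  ]
}}

```text
t: 21.35
tcp_pos: [581.5, 242.4, 215.1]
orientation: [[1.0, 0.001, -0.001], [0.001, -1.0, -0.001], [-0.001, 0.001, -1.0]]
wrist_force: [-0.3, 0.3, -0.8]
finger_gap: 0.397
grip_force: 20.0
```

{"fn": "inch_along", "kwargs": {
  "rows": [
    [[0.2, 1, 0, 0, 0], [0.2, 1, 0, 15, 0], [0.2, 1, 0, 40, 0], [0.2, 1, 0, 65, 0], [0.2, 1, 0, 82, 0]]
  ]
}}

```text
t: 21.77
tcp_pos: [581.6, 240.2, 131.9]
orientation: [[1.0, -0.002, -0.002], [-0.002, -1.0, -0.001], [-0.002, 0.001, -1.0]]
wrist_force: [-0.7, -0.1, -1.5]
finger_gap: 0.395
grip_force: 20.0
```

{"fn": "inch_along", "kwargs": {
  "rows": [
    [[0.2, 0, 0, 0, 0], [0.2, 0, 0, 0, 0], [0.2, 0, 0, 0, 0]]
  ]
}}

```text
t: 22.02
tcp_pos: [583.6, 241.6, 134.8]
orientation: [[1.0, -0.001, 0.001], [-0.001, -1.0, 0.0], [0.001, -0.0, -1.0]]
wrist_force: [-0.2, 0.2, -0.8]
finger_gap: 0.392
grip_force: 20.0
```

```bash
python3 - <<'E'
from h import *
print(ctrl.state()["tcp_pos"])
a,d=ctrl.capture("side");b,d=ctrl.capture("scene");
f=lambda q:cv2.resize(q,(400,400))
cv2.imwrite("pics/c6.png",np.hstack([f(a[170:320,70:220]),f(b[70:200,300:430])])[:,:,::-1])
E
```

```text
[583.58891759 241.59669796 134.77330979]
```

View pics/c6.png

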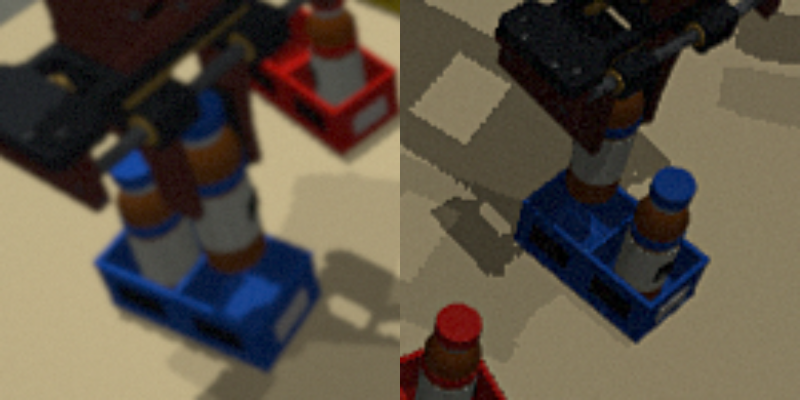

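The blue bottle is over the near blue place, with its base at (235,255) on the left and (592,190) on the right. Loaded_blue is clear. Lowering.

{"fn": "inch_along", "kwargs": {
  "rows": [
    [[0.2, 0, 0, 18, 0], [0.2, 0, 0, 38, 0], [0.2, 0, 0, 52, 0], [0.2, 0, 0, 57, 0], [0.2, 0, 0, 60, 0]]
  ]
}}

```text
t: 22.53
tcp_pos: [582.8, 241.9, 73.0]
orientation: [[1.0, -0.0, -0.001], [-0.0, -1.0, -0.0], [-0.001, 0.0, -1.0]]
wrist_force: [0.3, 0.7, -1.1]
finger_gap: 0.393
grip_force: 20.0
```

{"fn": "inch_along", "kwargs": {
  "rows": [
    [[0.2, 0, 0, 1, 0], [0.2, 0, 0, 2, 0], [0.2, 0, 0, 2, 0]]
  ]
}}

```text
t: 22.78
tcp_pos: [583.6, 242.2, 72.2]
orientation: [[1.0, -0.0, 0.001], [-0.0, -1.0, 0.0], [0.001, -0.0, -1.0]]
wrist_force: [-0.5, 0.1, -1.8]
finger_gap: 0.391
grip_force: 20.0
```

{"fn": "inch_along", "kwargs": {
  "rows": [
    [[0.2, 0, 0, 1, 0], [0.2, 0, 0, 1, 0]]
  ]
}}

```text
t: 22.95
tcp_pos: [583.8, 242.3, 71.7]
orientation: [[1.0, -0.0, 0.002], [-0.0, -1.0, 0.001], [0.002, -0.001, -1.0]]
wrist_force: [-0.6, -0.5, 4.3]
finger_gap: 0.399
grip_force: 20.0
```

{"fn": "inch_along", "kwargs": {
  "rows": [
    [[0.2, 0, 0, 0.5, 0], [0.2, 0, 0, 0.5, 0]]
  ]
}}

```text
t: 23.12
tcp_pos: [583.9, 242.3, 71.6]
orientation: [[1.0, -0.0, 0.002], [-0.0, -1.0, 0.001], [0.002, -0.001, -1.0]]
wrist_force: [-1.8, -0.7, 8.9]
finger_gap: 0.39
grip_force: 20.0
```

{"fn": "inch_along", "kwargs": {
  "rows": [
    [[0.6, 0, 0, 0, 0], [0.6, 0, 0, 0, 0], [0.6, 0, 0, 0, 0], [0.6, 0, 0, 0, 0]]
  ],
  "squeeze": 20
}}

```text
t: 23.45
tcp_pos: [583.0, 242.0, 69.9]
orientation: [[1.0, -0.0, -0.0], [-0.0, -1.0, -0.0], [-0.0, 0.0, -1.0]]
wrist_force: [0.2, 0.6, 0.5]
finger_gap: 0.595
grip_force: 0.0
```

{"fn": "inch_along", "kwargs": {
  "rows": [
    [[0.6, 0, 0, -25, 0], [0.6, 0, 0, -60, 0], [0.6, 0, 0, -95, 0], [0.6, 0, 0, -130, 0], [0.6, 0, 0, -150, 0]]
  ]
}}

```text
t: 23.87
tcp_pos: [584.3, 242.6, 223.9]
orientation: [[1.0, -0.0, 0.004], [-0.0, -1.0, 0.002], [0.004, -0.002, -1.0]]
wrist_force: [1.7, 0.2, 0.6]
finger_gap: 0.596
grip_force: 0.0
```

{"fn": "inch_along", "kwargs": {
  "rows": [
    [[0.6, -30, 10, -20, 0], [0.6, -60, 30, -40, 0], [0.6, -90, 60, -60, 0], [0.6, -110, 90, -60, 0], [0.6, -120, 110, -60, 0]]
  ]
}}

```text
t: 24.28
tcp_pos: [460.4, 130.4, 281.0]
orientation: [[1.0, 0.001, 0.001], [0.001, -1.0, -0.0], [0.001, 0.0, -1.0]]
wrist_force: [0.5, -0.3, -0.7]
finger_gap: 0.605
grip_force: 0.0
```

{"fn": "inch_along", "kwargs": {
  "rows": [
    [[0.6, 0, 0, 0, 0], [0.6, 0, 0, 0, 0], [0.6, 0, 0, 0, 0]]
  ]
}}

```text
t: 24.53
tcp_pos: [463.7, 132.5, 280.1]
orientation: [[1.0, -0.001, 0.001], [-0.001, -1.0, 0.0], [0.001, -0.0, -1.0]]
wrist_force: [0.3, 0.0, 0.8]
finger_gap: 0.601
grip_force: 0.0
```

```bash
python3 - <<'E'
from h import *
for n in("side","scene"):
    p,d=ctrl.capture(n);W=world(d,pose(n))
    if n=="scene": cv2.imwrite("pics/end.png",p[:,:,::-1])
    for c in HUE:
        ok=mask(p,c)&(d>0)&(W[...,2]>92)&(W[...,2]<130)&(abs(W[...,1])<300)&(W[...,0]>300)
        k,l,st,ce=cv2.connectedComponentsWithStats(ok.astype('uint8'))
        for i in range(1,k):
            if st[i,4]>15: q=W[l==i]; print(n,c,((q.min(0)+q.max(0))/2)[:2].round(),q[:,2].max().round())
E
```

```text
side green [ 592. -248.] 122.0
side yellow [641. -67.] 122.0
side blue [636. 252.] 123.0
side blue [581. 244.] 123.0
side red [640.  77.] 123.0
scene green [ 595. -253.] 124.0
scene green [ 652. -249.] 125.0
scene yellow [638. -72.] 125.0
scene blue [583. 242.] 125.0
scene blue [639. 251.] 124.0
scene red [643.  74.] 124.0
```

View pics/end.png

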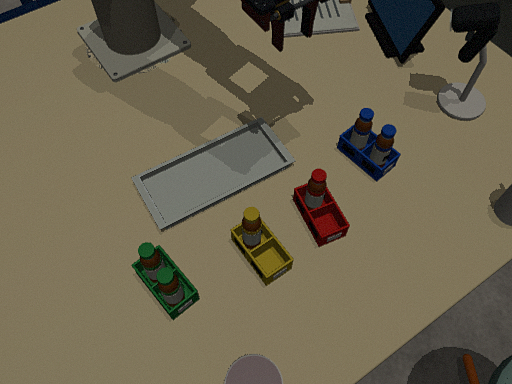

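The tray is empty. All four bottles stand upright in their carriers, with caps at (147,249), (251,214), (318,175) and (366,115). The loaded bottles haven't moved.

```bash
python3 -c "from cell import ctrl; print(ctrl.close_job())"
```

```text
the job is handed in; nothing more can be done
None
```

All four bottles are standing upright in the near places of their matching carriers, the two already-loaded bottles haven't moved, and the job was handed in at about 25 s; the hand-in gave no verdict.

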